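# Clamp the glued spice-rack foot with the ratchet clamp

## Robot

A 6-joint arm with a two-finger parallel gripper is mounted at the origin on the work surface. World frame = base frame: x ahead of the robot, y to its left, z up, the work surface at z = 0. Lengths are in mm, angles in degrees, forces in N, time in s.
With the tool pointing down it reaches from about 400 to 925 mm from the base axis. Payload 3.4 kg.
Tool frame: the origin (TCP) lies between the finger pads; the fingertips stand 25 mm ahead of it and the grasp point (between the pads) lies 6 mm ahead of it; y points along the fingers, z is the direction in which the jaws open and shut, and the axes are right-handed (so a half turn about y gives the same grasp; the last joint's range is limited). The gripper opens to 85 mm and grips with 20 to 120 N. Pads are 22 mm wide; open, the fingers measure 114 mm over their backs; the gripper's body (76 mm by 85 mm) begins 54 mm behind the grasp point. The pads swing forward as they close: fully open they stand 13 mm farther back than shut.
Start: joints at [-72.164, 17.578, 86.31, -0, 76.112, -4.211], TCP at [215.817, -532.968, 256.305] pointing down, gripper open.
Joint ranges: [-179.03, 179.03], [-60, 130.46], [8.19, 133.38], [-81.62, 261.62], [5.75, 156.47], [-153.77, 153.77]. Speed limits (degrees/s): [147.25, 147.25, 180, 180, 180, 180].

## Interface

Orientations are given as a 3x3 rotation matrix whose columns are the frame's x, y, z axes.
In Python, from workcell import * gives the robot as it stands.
- The arm moves only by the tool carry_out, never from a script. Its argument "plan" is text: rows parted by semicolons, each of 6 numbers parted by spaces: the shift along the tool's x, y, z in mm, then the turn, a rotation vector about the tool's x, y, z in degrees. A call has 1 to 5 rows; each row shifts and turns the pose as measured when the row begins, along the tool's axes as they then stand; what a row does not reach is not made up. A row lasts 1/8 s, in which the tool goes at most 62.5 mm and 10.7 degrees, less where a joint would pass 70% of its speed; a pose out of reach is approached as far as the arm can. A call is refused whole if a number of a shift passes 62.5 or a number of a turn 10.7, either way. A call with a gripper value outside its range is refused whole. "claw" is the finger opening in mm, from 0 to 85.4, set as the call begins (left out, the last holds). The fingers move at their own pace and stop on an object; "newtons" is the grip in N (left out, the last holds). Time passes only in rows, so rows that do not move let the fingers close. It gives the time, the measured TCP pose, the force and the opening at its end, in the units of the state.
- state(): the state, without advancing time (a new reading comes with each control period).
- read_camera(name): name is "scene" or "top"; returns the picture (400x640x3 uint8, red, green, blue); there is no depth.
- calibration(name): a dict with "fov_y" (degrees; the focal length in pixels is half the picture's height over the tangent of half this angle, whatever the lens; pixels are square), "cx", "cy" (the principal point, pixels), "world_to_cam" (4x4, takes a point from world to camera coordinates). Camera axes: x right, y up, looking along -z (the intrinsics and any distortion apply to the point x, -y, -z); pixel columns grow to the right and rows downward; lengths in mm; the calibration is good to about 2 mm. A picture is of the moment at which its call begins. calibration takes no time and is no camera call.
- hand_in(): hands the job in, once; it reports no verdict.
Trained networks look in the newest picture that a camera, given by its name, has taken for a name from the list of things; names that differ only in an ending like _2 or _b are one class to them, and where a whole thing is asked for, a point or a joint stands for the part that bears it (a point fixed in the world has none). Each returns a list of dicts, best first, with "conf" (0 to 1); they miss things now and then, are a little off and sometimes report something else, mostly with a low value. They report only what shows in the picture. A call takes as long as a camera call. They do not tell look-alikes from the thing itself.
- look_for(camera, label): "bbox" ([left, top, right, bottom] in pixels, round what is visible of it).
- silhouettes(camera, label): "mask" (400x640 bool, what is visible of it) and "bbox" ([left, top, right, bottom] in pixels, round what is visible of it).
The state is a dict: "time_s": time; "qpos": joint angles; "joint_vel": joint speeds; "joint_efforts": joint torques, N m; "tcp_pos": TCP position; "tool_rot": TCP orientation; "force": force on the tool from outside, world axes, zero at the start; "torque": the same for the moment, N m; "opening": finger opening in mm.
Only numpy, scipy, OpenCV 4.12 (cv2) and the standard library are available. Lean on these libraries where they do the work, as an engineer would, in place of code of your own. Each camera call takes 0.05 s, during which the arm holds its last target. There are 200 camera calls.

## Task

The wooden foot for the spice rack has just been glued: slide its carriage by the blue grip until the white line on the block lines up with the white line on the clamp's jaw, and let go of the grip. Then pump the clamp's trigger by squeezing its two black paddles together and letting them spring open, again and again, until the rubber pad meets the block and is pushed about half-way in on its springs, never all the way, which would crush the joint. Move the jaw with the trigger only, leave everything else on the shelf where it is, and finish while still holding the paddles squeezed so that the pad keeps pressing on the block.

Things in the scene. Friction and masses are not known exactly. Their poses are not given: they have to be found in the camera images.
- clamp: Orange one-hand ratchet clamp screwed to the shelf by a grey 130 x 70 mm foot. Origin: on the shelf surface under the middle of its two paddles. Its x axis runs along the steel bar towards the block (the jaw advances along +x), y lies across the bar, z is up. The orange housing is 108 mm long in x, 52 mm wide, its top 58 mm above the shelf.
- paddles (a point): Point fixed to the clamp, midway between the two black trigger paddles, 103 mm above the shelf, a good height to squeeze them. Each paddle is an upright plate 8 mm thick (clamp x), 34 mm wide (clamp y), from 80 to 125 mm above the shelf. Their outer faces are 58 mm apart at rest, 30 mm when fully squeezed together along clamp x.
- rear_paddle: The paddle behind that point (clamp -x side); its body frame is the clamp's, moved by the squeeze. The paddles are linked and always move equally, each up to 14 mm; springs open them again: about 2 N each at rest, 5 N each fully in. Squeezing takes about 12 N on each paddle when the pad presses half-way in.
- front_paddle (a joint): Travel of each paddle: 0 = sprung open, 0.014 m = fully squeezed (outer width = 58 mm minus twice this). Squeezing drives the jaw forward 1 mm per mm of this, after idle travel (2 mm after a full stroke, else up to 6) in which the pawl finds its next tooth (6 mm apart); a full stroke normally gains 12 mm.
- jaw: Toothed steel bar with the orange jaw plate (44 x 44 x 8 mm) at its front; slides along clamp x, 0 to 20 mm out at the start, 85 mm at most. Not to be pushed by hand. When the paddles open, 3 N of friction holds it where it is; if the pad is pressed harder, the jaw slips back until the pad force is about 3 N, so keep the paddles squeezed.
- jaw_line (a point): Middle of the white line on top of the jaw plate, 59 mm above the shelf; the line runs along clamp x at clamp y = 0.
- pad_face (a point): Centre of the front face (34 mm wide, 36 mm high) of the black rubber pad on the jaw, 34 mm above the shelf; the face looks along clamp +x. Uncompressed there is a 12 mm gap with two brass pins between pad and jaw plate.
- pad (a joint): How far the pad is pushed back on its springs towards the jaw plate: 0 = free, 0.012 m = all the way in. 1.5 N per mm, so half-way (6 mm) is 9 N. Proper grip: 3 to 9.3 mm.
- track: Aluminium cross track (70 x 270 mm) fixed to the shelf with its y axis parallel to the clamp's y axis, with a 56 mm high fence behind the block. Carries the grey carriage with the block and the blue grip, which slides along y only (135 mm of travel, 2 N of friction, stays where it is left).
- knob (a point): Centre of the blue grip of the carriage, 73 mm above the shelf: upright block 22 mm along track x, 18 mm along track y, its top 90 mm and its lower edge 56 mm above the shelf. It stands 50 mm from the block's middle, on the +y side.
- block_line (a point): Middle of the white line along the top of the glued block (36 mm in x, 40 mm in y, its top 52 mm above the shelf); the line runs along clamp x. Lined up when its clamp y is 0. It starts 20 to 100 mm short, on the clamp's -y side, so the carriage has to go in clamp +y.
- block_face (a point): Centre of the face of the block that looks at the pad (towards clamp -x), 34 mm above the shelf. When lined up the pad touches it when pad_face reaches its clamp x.
- roasting_tray: Stainless steel open tray 300 x 200 x 50 mm, origin under its middle. Leave alone.
- ramekin_a: Grey stoneware ramekin, 86 mm across, 45 mm high. Leave alone.
- ramekin_b: Grey stoneware ramekin like the other. Leave alone.
- spatula: Black plastic spatula, 240 mm long, lying in the roasting tray. Leave alone.
- tongs: Chrome tongs lying flat, 230 mm long. Leave alone.
- glue_bottle: White bottle of wood glue, 52 mm across, 130 mm high, orange cap. Leave alone.
Not all that is in view belongs to the job. What is shaped like the clamp but red is not meant.

How it is judged:
By the outcome, as a careful person would: the job done as asked, in the order asked, and still so for the second after the job is handed in, while the arm keeps its last pose, push and grip.
It also fails if it takes over 64 s, if anything falls off the work surface, if the arm or the gripper's body presses on something with over 40 N, if the wrist force passes 120 N, or if a joint passes its speed limit or range.

## Working session

There is one attempt and no reset: what is moved stays moved. The work goes in short steps, Python scripts to look and compute and a tool call to move; the robot and the scene stay as the last step left them, time stands still between calls to the robot, and variables do not carry over. Pictures are saved under pics/ and viewed, about 8 in all and at most 12, crops included, and the job is handed in when it is done.

Besides the shell and the picture viewer there is one more tool, called as name(argument=value, ...), one argument or row to a line, values as JSON. carry_out: Moves the arm, as the interface text tells. Its arguments: {"type":"object","properties":{"plan":{"type":"string"},"claw":{"type":"number"},"newtons":{"type":"number"}},"required":["plan"]}

```bash
mkdir -p pics; ls
python3 - <<'E'
from workcell import *
import cv2
for c in ("scene","top"):
    cv2.imwrite(f"pics/{c}0.png",read_camera(c)[:,:,::-1]); k=calibration(c); print(c,k)
    for l in ("clamp","knob","block_line","jaw_line","jaw","paddles","front_paddle","rear_paddle","track"):
        try: print(l,[(round(d["conf"],2),[int(v) for v in d["bbox"]]) for d in look_for(c,l)][:3])
        except Exception as e: print(l,e)
s=state();print(s["time_s"],s["tool_rot"],s["force"],s["opening"])
E
```

```text
pics
scene {'fov_y': 46.078321446775064, 'cx': 322.14845183218006, 'cy': 197.41600812894816, 'world_to_cam': array([[-4.16102384e-01,  9.09288873e-01, -7.24927767e-03,
         2.51728689e+02],
       [-5.80738949e-01, -2.59602211e-01,  7.71588598e-01,
         2.42331503e+02],
       [ 6.99714998e-01,  3.25269793e-01,  6.36080563e-01,
        -1.91446183e+03],
       [ 0.00000000e+00,  0.00000000e+00,  0.00000000e+00,
         1.00000000e+00]])}
clamp [(0.85, [295, 182, 354, 230]), (0.64, [312, 153, 368, 199])]
knob [(0.85, [347, 215, 371, 248])]
block_line [(0.74, [348, 215, 370, 250])]
jaw_line [(0.94, [295, 199, 353, 230]), (0.56, [314, 165, 370, 188])]
jaw [(0.86, [296, 198, 354, 227]), (0.7, [309, 169, 370, 197])]
paddles [(0.96, [294, 185, 356, 228]), (0.69, [313, 156, 371, 198]), (0.27, [343, 214, 353, 230])]
front_paddle [(0.68, [348, 157, 352, 179]), (0.56, [325, 187, 333, 209])]
rear_paddle [(0.52, [337, 154, 339, 173]), (0.45, [311, 187, 318, 205])]
track [(0.82, [337, 207, 392, 269])]
top {'fov_y': 51.70017704537723, 'cx': 319.97715750251945, 'cy': 198.09551501992274, 'w
[... 278 characters left out ...]
0.00000000e+00,  0.00000000e+00,  0.00000000e+00,
         1.00000000e+00]])}
clamp [(0.66, [288, 247, 350, 268])]
knob [(0.7, [261, 175, 276, 202])]
block_line [(0.84, [262, 176, 275, 200])]
jaw_line [(0.89, [279, 193, 345, 206])]
jaw [(0.67, [288, 249, 355, 262]), (0.52, [282, 195, 346, 207]), (0.38, [283, 190, 344, 216])]
paddles [(0.7, [287, 245, 355, 272]), (0.66, [280, 191, 343, 214])]
front_paddle []
rear_paddle [(0.62, [283, 196, 350, 208])]
track [(0.76, [253, 158, 283, 238])]
1.0 [[-9.26876562e-01  3.22702761e-07  3.75366273e-01]
 [-3.75366273e-01 -2.62855308e-06 -9.26876562e-01]
 [ 6.87564548e-07 -1.00000000e+00  2.55747597e-06]] [0.3571321  0.82312648 0.16356899] 85.3601700157358
```

Run:
```python
import cv2,numpy as np
a=cv2.imread("pics/scene0.png");b=cv2.imread("pics/top0.png")
a=cv2.resize(a[140:290,270:430],None,fx=3.7,fy=3.7,interpolation=3)
b=cv2.resize(b[140:290,230:390],None,fx=5,fy=5,interpolation=cv2.INTER_CUBIC)[:600]
cv2.imwrite("pics/sc.png",a);cv2.imwrite("pics/tc.png",b)
```

```text
(no output)
```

View pics/sc.png

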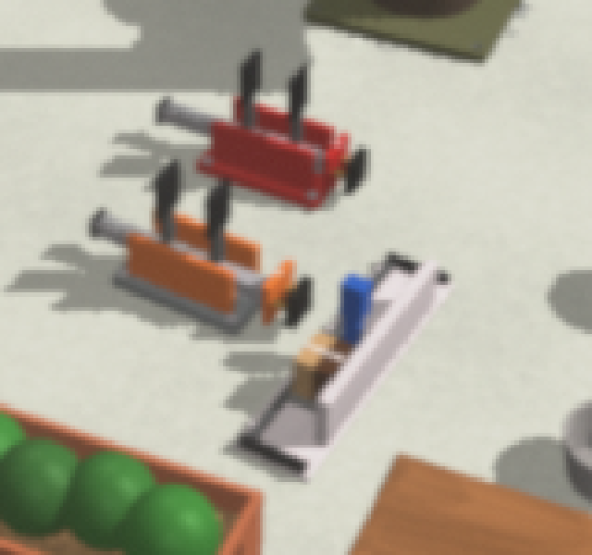

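View pics/tc.png

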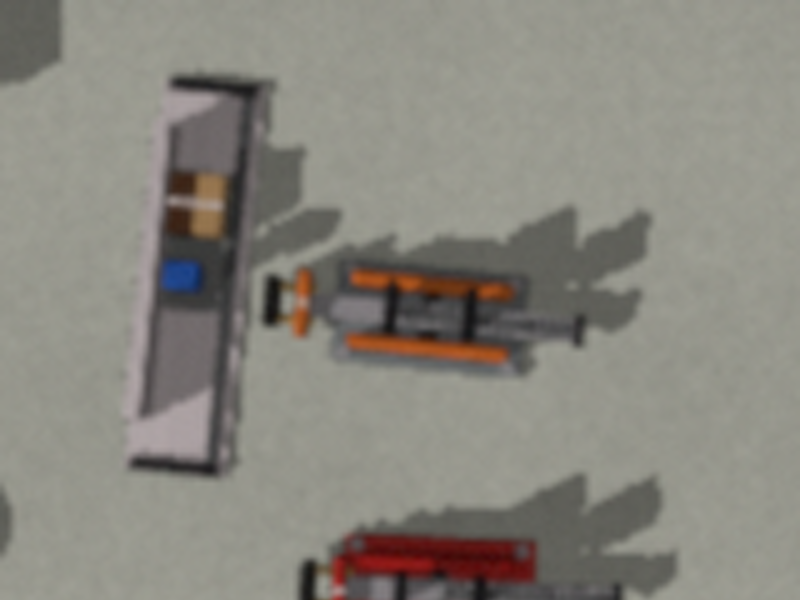

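View pics/scene0.png

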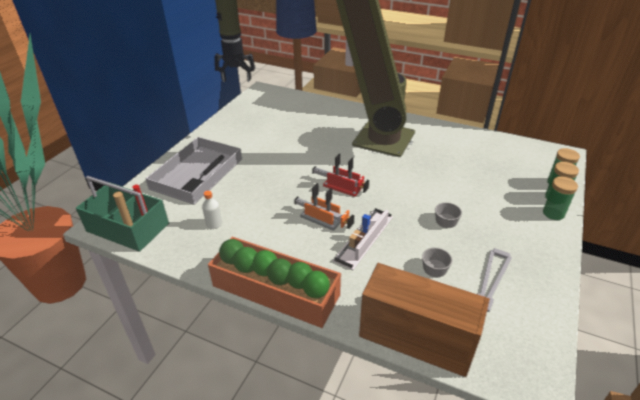

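The orange clamp is the one meant, in the top picture at about (317,202). The look-alike is the red clamp at (320,257), which is rejected. The knob is at about (266,195), the block line at (269,181) and the jaw line at (290,200). Next I turn these into world positions.

```bash
cat > h.py <<'E'
from workcell import *
import numpy as np,cv2
def ray(c,u,v,z):
    k=calibration(c);f=200/np.tan(np.radians(k["fov_y"]/2));W=k["world_to_cam"]
    R=W[:3,:3];o=-R.T@W[:3,3];d=R.T@np.array([(u-k["cx"])/f,-(v-k["cy"])/f,-1])
    return o+d*(z-o[2])/d[2]
def proj(c,p):
    k=calibration(c);f=200/np.tan(np.radians(k["fov_y"]/2));W=k["world_to_cam"]
    q=W[:3,:3]@np.asarray(p)+W[:3,3];return np.array([k["cx"]+f*q[0]/-q[2],k["cy"]-f*q[1]/-q[2]])
def crop(p):return 229.6+p[0]/5.,139.6+p[1]/5.
E
python3 - <<'E'
from h import *
np.set_printoptions(precision=1,suppress=True)
P=dict(knob=(184,276,90),block=(196,203,52),jaw=(302,301,59),fpad=(391,311,120),rpad=(471,314,120),foot1=(350,263,8),foot2=(522,278,8),foot3=(338,355,8),foot4=(515,373,8),or1=(347,272,58),or2=(513,292,58),or3=(345,340,58),or4=(506,357,58),fenceA=(170,80,56),fenceB=(131,462,56),trA=(268,82,5),trB=(232,472,5),padf=(265,301,52),bar=(582,330,40))
W={}
for n,(x,y,z) in P.items():
    W[n]=ray("top",*crop((x,y)),z);print(n,W[n])
S=lambda x,y:(269.6+x/3.7,139.6+y/3.7)
for n,x,y,z in [("knob",360,281,90),("rpadtop",171,165,125),("fpadtop",221,183,125),("block",324,352,52)]:
    print("scene",n,ray("scene",*S(x,y),z))
for a,b in [("foot2","foot1"),("foot4","foot3"),("or2","or1"),("or4","or3"),("bar","jaw"),("fenceA","fenceB"),("trA","trB")]:
    d=W[b]-W[a];print(a,b,np.linalg.norm(d),np.degrees(np.arctan2(d[1],d[0])))
E
```

```text
knob [570.7 129.3  90. ]
block [621.2 124.8  52. ]
jaw [554.4  55.9  59. ]
fpad [543.7  -3.2 120. ]
rpad [540.6 -53.2 120. ]
foot1 [582.1  25.5   8. ]
foot2 [569.1 -91.5   8. ]
foot3 [519.7  35.1   8. ]
foot4 [504.5 -85.    8. ]
or1 [572.8  26.   58. ]
or2 [557.  -82.8  58. ]
or3 [528.2  28.3  58. ]
or4 [514.4 -77.   58. ]
fenceA [702.8 140.   56. ]
fenceB [451.9 169.9  56. ]
trA [708.1  79.    5. ]
trB [442.1 108.8   5. ]
padf [555.3  80.6  52. ]
bar [ 531.5 -128.9   40. ]
scene knob [571.2 133.2  90. ]
scene rpadtop [535.4 -52.7 125. ]
scene fpadtop [540.5  -4.  125. ]
scene block [623.1 123.8  52. ]
foot2 foot1 117.7111850372374 83.6328560425618
foot4 foot3 120.99297222600762 82.78429285679185
or2 or1 109.89518178641363 81.74022570569639
or4 or3 106.2209787020106 82.56742789476849
bar jaw 187.12115961198006 82.94550694561542
fenceA fenceB 252.6695074978146 173.212727648082
trA trB 267.5951616413484 173.61491066748786
```

carry_out(
  plan="-38 0 -32 0 9.6 0;-43 0 -25 0 9.6 0;-47 0 -17 0 9.6 0;-36 0 -40 0 0 0;-36 0 -40 0 0 0",
  claw=60,
  newtons=30,
)

```text
time_s: 1.62
tcp_pos: [407.0, -367.0, 256.4]
tool_rot: [[-0.99, 0.001, -0.143], [0.143, -0.003, -0.99], [-0.001, -1.0, 0.003]]
force: [0.1, -0.3, -0.4]
opening: 60.0
```

```bash
cat > go.py <<'E'
import sys
from h import *
np.set_printoptions(precision=2,suppress=True)
s=state();R=np.array(s["tool_rot"]);p=np.array(s["tcp_pos"])
a=np.radians(83.2);cx=np.array([np.cos(a),np.sin(a),0]);cy=np.array([-cx[1],cx[0],0])
Rt=np.column_stack([cy,[0,0,-1],-cx])
from scipy.spatial.transform import Rotation as Ro
print("t",s["time_s"],"p",p,"q",np.array(s["qpos"]),"F",np.array(s["force"]),"open",s["opening"])
print("turn needed",np.degrees(Ro.from_matrix(R.T@Rt).as_rotvec()))
if len(sys.argv)>3: print("shift tool",R.T@(np.array(sys.argv[1:4],float)-p))
E
python3 go.py 571 131 180
```

```text
t 1.625 p [ 407.02 -367.    256.41] q [-46.39  15.35  89.61  -0.1   74.87  51.85] F [ 0.09 -0.27 -0.44] open 60.02128621869182
turn needed [-0.18 -1.42 -0.07]
shift tool [ -91.03   74.87 -516.57]
```

carry_out(
  plan="-10 0 -58 0 -1.4 0;-10 0 -58 0 0 0;-10 0 -58 0 0 0;-10 8 -58 0 0 0;-10 8 -58 0 0 0",
)

```text
time_s: 2.25
tcp_pos: [498.7, -78.8, 240.5]
tool_rot: [[-0.993, 0.008, -0.119], [0.119, -0.006, -0.993], [-0.009, -1.0, 0.005]]
force: [1.3, 0.4, 0.7]
opening: 60.0
```

carry_out(
  plan="-10 8 -57 0 0 0;-10 8 -57 0 0 0;-10 8 -57 0 0 0;-5 10 -30 0 0 0;0 0 0 0 0 0",
)

```text
time_s: 2.88
tcp_pos: [560.2, 127.4, 205.0]
tool_rot: [[-0.994, 0.012, -0.113], [0.113, -0.006, -0.994], [-0.012, -1.0, 0.005]]
force: [-0.5, -0.0, -0.3]
opening: 60.0
```

```bash
python3 go.py 571 131 90
python3 - <<'E'
from h import *
im=read_camera("scene");print(proj("scene",[571,131,73]))
cv2.imwrite("pics/s1.png",cv2.resize(im[130:290,270:430],None,fx=3.7,fy=3.7,interpolation=cv2.INTER_CUBIC)[:,:,::-1])
E
```

```text
t 2.875 p [560.22 127.44 204.98] q [  8.87  19.75  90.96  -0.48  68.68 105.52] F [-0.51 -0.04 -0.32] open 60.0465459783949
turn needed [-0.27  0.33 -0.7 ]
shift tool [ -8.9  115.07  -5.31]
[365.92209953 219.49789177]
```

View pics/s1.png

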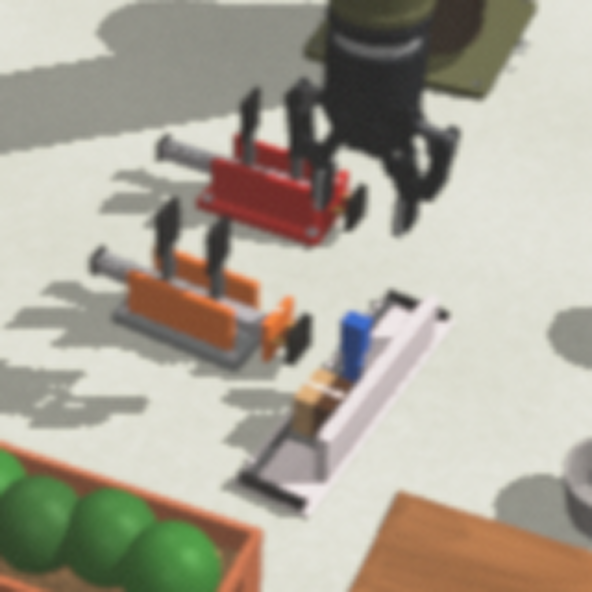

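The gripper is above the orange clamp's carriage, with the blue grip at crop (355,345) and the block at (320,400). Now descend.

carry_out(
  plan="-5 35 -3 -0.3 0.3 -0.7;-4 35 -2 0 0 0;0 30 0 0 0 0;0 13 0 0 0 0;0 0 0 0 0 0",
  claw=60,
)

```text
time_s: 3.55
tcp_pos: [572.3, 123.7, 93.8]
tool_rot: [[-0.992, 0.006, -0.124], [0.124, -0.002, -0.992], [-0.007, -1.0, 0.001]]
force: [-0.3, 0.3, 0.7]
opening: 59.9
```

```bash
python3 go.py 571 131 90
python3 - <<'E'
from h import *
im=read_camera("scene")
cv2.imwrite("pics/s2.png",cv2.resize(im[180:270,310:410],None,fx=5,fy=5,interpolation=cv2.INTER_CUBIC)[:,:,::-1])
E
```

```text
t 3.55 p [572.28 123.66  93.8 ] q [  8.15  27.6   96.74  -0.18  55.31 105.38] F [-0.32  0.27  0.75] open 59.86473947050162
turn needed [-0.05 -0.34 -0.38]
shift tool [ 2.21  3.78 -7.13]
```

View pics/s2.png

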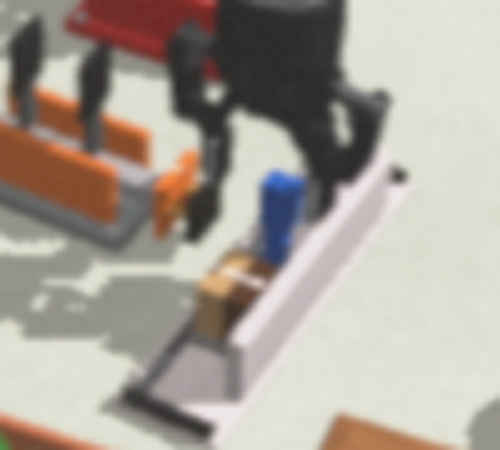

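The fingers straddle the blue grip at crop (280,215). I'll centre on it and close.

carry_out(
  plan="2 3 -7 0 -0.3 0;0 0 0 0 0 0",
  claw=45,
)

```text
time_s: 3.85
tcp_pos: [573.1, 131.3, 93.7]
tool_rot: [[-0.993, 0.012, -0.119], [0.119, -0.001, -0.993], [-0.012, -1.0, -0.001]]
force: [-0.8, -0.6, -0.5]
opening: 45.3
```

carry_out(
  plan="0 0 0 0 0 0;0 0 0 0 0 0;0 0 0 0 0 0",
  claw=15,
)

```text
time_s: 4.22
tcp_pos: [573.5, 131.1, 94.9]
tool_rot: [[-0.993, 0.014, -0.119], [0.119, -0.002, -0.993], [-0.014, -1.0, -0.0]]
force: [1.4, -0.2, -1.6]
opening: 21.4
```

```bash
python3 go.py 571 131 90
```

```text
t 4.225 p [573.54 131.13  94.87] q [  8.89  27.54  96.64  -0.25  55.04 105.84] F [ 1.43 -0.15 -1.64] open 21.388621994031528
turn needed [ 0.01 -0.01 -0.8 ]
shift tool [2.58 4.83 0.43]
```

carry_out(
  plan="11 1 0 0 0 0;11 1 0 0 0 0;11 0 0 0 0 0;11 0 0 0 0 0;11 0 0 0 0 0",
)

```text
time_s: 4.85
tcp_pos: [521.9, 137.6, 94.8]
tool_rot: [[-0.993, 0.026, -0.119], [0.119, -0.001, -0.993], [-0.026, -1.0, -0.002]]
force: [2.0, -2.4, 3.9]
opening: 21.4
```

carry_out(
  plan="0 0 0 0 0 0;0 0 0 0 0 0",
)

```text
time_s: 5.1
tcp_pos: [519.5, 137.9, 94.8]
tool_rot: [[-0.993, 0.024, -0.119], [0.119, -0.001, -0.993], [-0.024, -1.0, -0.002]]
force: [2.1, -2.4, 1.5]
opening: 21.0
```

```bash
python3 go.py 571 131 90
python3 - <<'E'
from h import *
a=read_camera("scene");b=read_camera("top")
A=cv2.resize(a[190:255,300:380],None,fx=8,fy=8,interpolation=cv2.INTER_CUBIC)[:,:,::-1]
B=cv2.resize(b[165:220,250:330],None,fx=8,fy=8,interpolation=cv2.INTER_CUBIC)[:,:,::-1]
cv2.imwrite("pics/s3.png",cv2.resize(np.vstack([A,B]),None,fx=.62,fy=.62))
cv2.imwrite("pics/s3a.png",A);cv2.imwrite("pics/s3b.png",B)
E
```

```text
t 5.1 p [519.54 137.87  94.84] q [ 10.56  24.19 103.46  -0.4   51.03 107.63] F [ 2.06 -2.39  1.48] open 20.96325153677012
turn needed [ 0.09 -0.02 -1.35]
shift tool [-51.79   6.06   0.73]
```

View pics/s3.png

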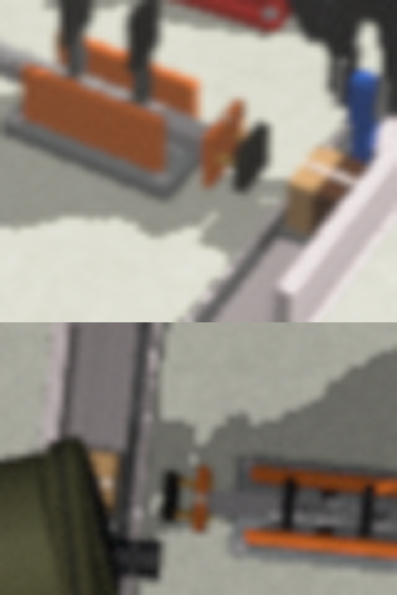

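Run:
```python
from h import *
b=cv2.imread("pics/s3b.png")[4::8,4::8];np.set_printoptions(linewidth=250)
m=b.min(axis=2)  # min channel: white line bright
# rows v 190..206, cols u 266..296
print("u0=266,v0=188");print(m[188-165:208-165,266-250:296-250])
```

```text
u0=266,v0=188
[[ 81 105 113 112 115 113 115 116 113  84  52  66  98 106 100  99  98 100 100 101 102 100 105 134 148 139 115  99  97  99]
 [ 49  82  98 103 105 105 108 113 108  81  52  74 103 106 100  99  99 100  99  99 100 101 104 119 127 116  99  99  98 101]
 [ 29  56  77  84  87  85  92  97  91  71  53  82 107 105  96  98  99 101  98  98  99 100 103 102 102  98  99  98  99 101]
 [ 24  39  65  79  80  81  80  71  66  56  50  83 106 102  94  99  98 100  99  97  96 101 116 112  98  97  99  99  99  98]
 [ 22  30  58  79  87  86  77  60  50  47  51  86 110 101  93  98 101 100  98  97  98 103 127 123  98  95  96  99 101  98]
 [ 24  25  47  72  87  87  79  59  44  47  53  92 114 103  94  98 101  96  95  97  99 101 116 106  81  80  91  98 100  98]
 [ 25  24  38  69  87  85  77  55  46  47  56  95 115 104  94  99  92  81  76  82  92  96  96  76  47  47  74  92  98  98]
 [ 29  17  28  60  85  89  75  53  43  45  61  98 117 108  98  94  82  54  36  50  72  85  88  70  33  29  58  88  97  98]
 [ 25  22  24  54 100 119  94  56  45  45  64  96 115 108  97  95  75  41  17  22  42  62  70  55  28 
[... 674 characters left out ...]
 56  92 128 119 101 127 118  66  21  17  32  63  76  61  40  35  51  75  87  88  88]
 [ 32  27  27  17  16  30  43  50  53  67 103 140 129 102 115 101  58  23  18  31  46  50  40  30  27  42  70  91  94  90]
 [ 32  25  27  21  18  26  51  55  56  68 101 128 121  99  99  92  65  37  33  52  68  68  50  30  24  48  87 113 112  99]
 [ 34  28  27  21  19  28  64  64  52  66  97 115 109  98 100  96  83  76  77  82  94  95  71  38  35  76 121 142 136 125]
 [ 34  26  25  28  19  28  63  64  46  61  95 112 105  96  97 100 101 104 112 114 118 123  99  63  55  98 137 152 151 150]
 [ 36  29  27  25  16  17  35  45  43  60  94 104  97  93  95 109 123 129 141 139 141 149 135 117 114 127 145 155 153 147]]
```

Run:
```python
from h import *
for a in (82.7,83.2,83.7):
    t=np.radians(a);cy=np.array([-np.sin(t),np.cos(t),0])
    j=ray("top",290.4,200.0,59);b=ray("top",270.9,196.8,52);o=np.array([543.3,-28,0])
    print(a,j,b,(b-j)@cy,"vs origin",(b-o)@cy,(j-o)@cy)
```

```text
82.7 [553.70535677  54.55921074  59.        ] [566.16855442 118.90762393  52.        ] -4.1857705514619425 vs origin -4.016432306696767 0.16933824476517462
83.2 [553.70535677  54.55921074  59.        ] [566.16855442 118.90762393  52.        ] -4.756417912869916 vs origin -5.313240114150998 -0.5568222012810838
83.7 [553.70535677  54.55921074  59.        ] [566.16855442 118.90762393  52.        ] -5.326703054638617 vs origin -6.6096432977995265 -1.282940243160909
```

carry_out(
  plan="2.5 0 0 0 0 0;2.5 0 0 0 0 0;0 0 0 0 0 0;0 0 0 0 0 0",
)

```text
time_s: 5.7
tcp_pos: [515.4, 138.4, 94.8]
tool_rot: [[-0.993, 0.024, -0.119], [0.119, -0.001, -0.993], [-0.024, -1.0, -0.002]]
force: [1.7, -1.4, 3.1]
opening: 21.2
```

```bash
python3 go.py 519.5 137.9 90
python3 - <<'E'
from h import *
b=read_camera("top");np.set_printoptions(linewidth=250)
m=b.min(axis=2);print("u0=266,v0=192");print(m[192:206,266:294])
E
```

```text
t 5.7 p [515.38 138.37  94.83] q [ 10.7   23.94 103.98  -0.42  50.72 107.8 ] F [ 1.66 -1.41  3.09] open 21.244595338973568
turn needed [ 0.1  -0.04 -1.39]
shift tool [-4.03  4.93 -0.01]
u0=266,v0=192
[[ 30  53  71  80  82  81  81  75  68  56  51  83 108 102  95  99 102 100  98  97  98  99 114 113 101  96  98  97]
 [ 25  38  68  81  87  86  77  67  53  48  52  89 113 104  93 100 101  96  94  97  99 101 114 107  84  82  92  98]
 [ 20  25  57  81  87  87  76  58  45  45  54  93 113 104  93  97  93  84  79  84  93  96  98  82  51  49  72  92]
 [ 23  22  46  73  84  86  74  53  44  44  59  93 114 107  98  97  82  58  41  53  73  87  92  74  38  30  60  87]
 [ 23  23  37  68  89  88  71  53  44  44  60  94 114 107  98  96  79  44  22  24  44  62  71  60  33  28  51  81]
 [ 25  20  27  65 102 112  86  57  49  45  63  97 110 102  97  96  79  39  16  19  41  55  51  39  27  26  43  77]
 [ 29  24  26  63 114 136 104  62  52  49  67  98 107  99  98  96  74  34  13  24  58  74  69  49  35  34  58  81]
 [ 27  23  21  51  96 120  97  56  52  48  71 101 106  98  99  98  72  37  16  28  72  95  91  77  64  60  71  86]
 [ 29  20  22  30  64  82  68  52  51  50  76 105 105  96 101  98  72  33  18  30  74  96  96  88  84  77  78  86]
 [ 27  24  17  20  48  67  60  51  50  49  79 108 105  97 111 118  90  30  17  34  74  96  85  67  64  70  80  86]
 [ 26  27  19  20  40  58  56  50  47  50  87 124 118 101 127 133  89  30  18  29  63  79  65  44  33  52  76  86]
 [ 30  26  21  17  25  50  54  46  47  55  98 139 133 105 127 120  68  23  16  27  45  51  45  32  23  38  64  86]
 [ 31  29  26  19  16  40  48  48  52  68 100 133 128 104 119 111  71  39  31  49  64  67  49  28  23  42  64  88]
 [ 31  30  19  20  18  40  65  63  57  72 100 124 119 101 100 100  86  71  69  75  87  88  68  36  30  64  90 110]]
```

carry_out(
  plan="1 0 0 0 0 0;0 0 0 0 0 0;0 0 0 0 0 0",
)

```text
time_s: 6.12
tcp_pos: [514.6, 138.5, 94.8]
tool_rot: [[-0.993, 0.025, -0.119], [0.119, -0.001, -0.993], [-0.025, -1.0, -0.002]]
force: [1.2, -1.4, 3.2]
opening: 21.3
```

carry_out(
  plan="0 0 0 0 0 0;0 0 0 0 0 0;0 0 0 0 0 0",
  claw=45,
)

```text
time_s: 6.5
tcp_pos: [512.6, 139.0, 93.6]
tool_rot: [[-0.993, 0.021, -0.119], [0.119, -0.0, -0.993], [-0.021, -1.0, -0.002]]
force: [0.4, -0.7, 0.1]
opening: 45.2
```

carry_out(
  plan="0 -30 0 0 0 0;0 -40 0 0 0 0;0 -40 0 0 0 -1.4;0 0 50 0 0 0;0 0 50 0 0 0",
  claw=45,
)

```text
time_s: 7.12
tcp_pos: [498.1, 41.0, 205.6]
tool_rot: [[-0.994, -0.006, -0.112], [0.112, 0.003, -0.994], [0.007, -1.0, -0.002]]
force: [-0.0, 0.7, 0.1]
opening: 45.1
```

```bash
python3 go.py 543 -28 190
python3 - <<'E'
from h import *
b=read_camera("top");np.set_printoptions(linewidth=250)
cv2.imwrite("pics/t4.png",b[:,:,::-1])
m=b.min(axis=2);print("u0=260,v0=192");print(m[192:206,260:294])
E
```

```text
t 7.125 p [498.06  41.04 205.62] q [-0.25 14.48 99.03  0.18 66.85 96.12] F [-0.02  0.73  0.1 ] open 45.146035455116014
turn needed [0.12 0.36 0.38]
shift tool [-52.5   15.13  63.6 ]
u0=260,v0=192
[[128  95  52  40  43  44  46  62  74  80  79  79  76  74  72  57  49  82 106  99  91  96  98  96  96  96  94  99 126 138 132 129 114 103]
 [ 79  59  34  27  23  24  31  56  73  81  81  80  74  59  49  45  48  85 109  98  88  94  97  93  92  93  94  97 111 108  87  85  86  87]
 [ 29  25  25  19  22  20  27  46  63  67  68  68  61  49  39  36  41  70  88  77  68  75  75  73  73  75  76  76  76  67  48  44  55  60]
 [ 21  22  21  22  24  21  24  27  34  39  35  37  33  27  24  26  26  32  37  32  29  30  34  32  31  30  30  31  32  28  26  24  27  27]
 [ 22  25  26  22  23  18  20  25  24  26  21  22  23  23  24  20  22  23  24  22  24  25  24  24  19  23  24  25  26  24  21  27  25  21]
 [ 28  28  26  26  20  22  27  21  26  24  25  25  24  21  28  22  26  28  26  27  23  23  27  26  23  27  25  26  26  26  28  27  22  27]
 [ 30  32  26  21  24  22  22  24  26  29  28  27  28  27  26  27  29 
[... 342 characters left out ...]
 35]
 [ 36  33  29  24  26  35  34  34  35  34  34  36  35  35  36  32  33  35  34  36  36  37  36  36  36  32  33  36  36  38  37  34  33  36]
 [ 39  38  29  26  28  32  34  37  37  36  36  36  35  35  35  36  37  34  35  39  34  35  37  37  39  33  36  37  36  35  35  37  37  37]
 [ 38  37  32  25  30  35  38  37  38  36  38  39  39  39  37  36  39  38  41  37  38  37  38  40  39  38  38  38  39  39  40  39  36  40]
 [ 40  37  31  23  28  37  40  38  40  38  38  40  40  38  39  39  39  39  39  39  41  40  40  40  37  39  40  38  40  41  41  41  39  40]
 [ 40  38  29  22  34  40  41  43  42  40  41  40  40  40  41  42  42  41  39  43  41  41  40  41  40  41  42  42  40  41  41  41  41  39]]
```

carry_out(
  plan="-20 5 22 0 0.4 0.4;-20 5 22 0 0 0;-12 5 20 0 0 0;0 0 0 0 0 0",
  claw=82,
)

```text
time_s: 7.68
tcp_pos: [541.1, -37.2, 190.1]
tool_rot: [[-0.992, -0.001, -0.125], [0.125, -0.002, -0.992], [0.0, -1.0, 0.002]]
force: [0.4, 0.1, 0.7]
opening: 82.2
```

```bash
python3 go.py 543 -28 109
python3 - <<'E'
from h import *
b=read_camera("top");a=read_camera("scene");np.set_printoptions(linewidth=250)
B=cv2.resize(b[160:235,240:340],None,fx=6,fy=6,interpolation=cv2.INTER_CUBIC)
A=cv2.resize(a[160:250,290:390],None,fx=6,fy=6,interpolation=cv2.INTER_CUBIC)
cv2.imwrite("pics/t5.png",cv2.resize(np.vstack([A,B]),None,fx=.6,fy=.6)[:,:,::-1])
cv2.imwrite("pics/t5raw.png",b[:,:,::-1])
m=b.min(axis=2);print("u0=260,v0=192");print(m[192:206,260:294])
E
```

```text
t 7.675 p [541.1  -37.16 190.1 ] q [-8.33 18.46 95.53 -0.11 66.04 88.91] F [0.44 0.12 0.73] open 82.1568804685321
turn needed [-0.1  -0.4   0.03]
shift tool [-0.77 81.09 -9.46]
u0=260,v0=192
[[148 104  57  41  45  47  48  62  76  79  80  80  77  75  71  59  51  82 105 103  95  96 100  99  97  96  94 100 127 140 131 109  74  50]
 [140  92  49  30  26  32  36  56  77  81  84  82  75  63  53  48  51  88 110 102  90  97  98  97  93  95  96  98 114 110  88  72  54  46]
 [133  81  44  30  26  25  30  59  81  85  84  84  75  57  44  42  52  93 112 104  92  94  92  83  78  84  91  94  97  81  56  47  45  44]
 [134  76  41  26  24  25  34  65  84  85  85  84  70  52  43  43  58  92 113 108  98  95  84  58  42  53  72  83  88  74  46  44  46  40]
 [135  81  62  55  49  43  48  71  87  88  87  86  69  50  45  44  58  93 112 105  97  95  78  47  27  26  45  63  72  63  42  43  46  41]
 [134 104 117 123 120 106  99 110 115 110 105  98  79  55  48  46  62  95 108  98  96  95  77  42  24  22  41  55  58  48  42  43  45  43]
 [130 105 126 136 136 127 122 134 138 137 132 130 104  60  50  47  66  97 1
[... 337 characters left out ...]
 42]
 [108  54  28  24  22  32  55  75  84  84  84  79  60  49  49  49  76 105 103  95 109 117  88  37  20  34  73  93  92  87  85  67  47  41]
 [100  52  29  26  28  31  56  78  84  85  85  75  59  47  46  51  86 122 118  99 126 131  90  38  21  33  61  77  69  51  44  40  43  40]
 [ 87  53  33  31  27  32  56  78  83  83  85  74  57  44  46  55  94 138 131 103 126 118  68  30  24  30  44  57  53  40  37  40  42  41]
 [ 85  60  50  46  44  46  58  72  74  76  76  68  55  46  50  65  98 133 127 104 116 110  70  41  31  48  65  69  62  43  40  40  42  42]
 [ 85  67  62  62  60  58  56  60  60  65  64  63  71  64  57  73  99 121 116 101  99  98  84  71  67  76  86  87  69  47  41  44  43  42]]
```

View pics/t5.png

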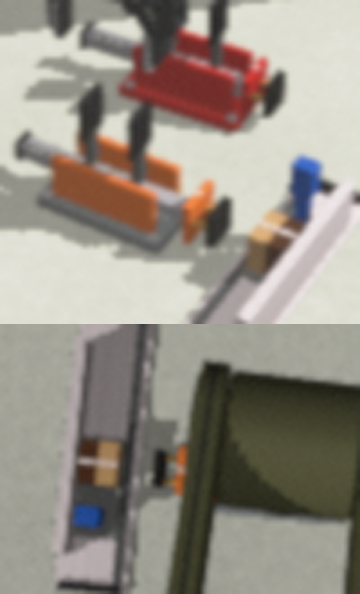

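Run:
```python
from h import *
k=cv2.imread("pics/t5raw.png").min(axis=2).astype(float)
for u in list(range(262,273))+[288,289,290,291]:
    c=k[195:204,u] if u<280 else k[196:204,u]
    v0=195 if u<280 else 196
    w=np.clip(c-(np.sort(c)[len(c)//2-1]+8),0,None); i=int(np.argmax(c)); w[:max(0,i-2)]=0; w[i+3:]=0
    v=(w*np.arange(len(c))).sum()/w.sum()+v0
    p=ray("top",u,v,52 if u<280 else 59)
    r=[]
    for a in (82.7,83.2,83.7):
        t=np.radians(a);cy=np.array([-np.sin(t),np.cos(t),0]);r.append(round((p-np.array([543.3,-28,0]))@cy,1))
    print(u,round(v,2),r)
```

```text
262 197.47 [np.float64(1.2), np.float64(-0.4), np.float64(-1.9)]
263 197.58 [np.float64(1.2), np.float64(-0.3), np.float64(-1.8)]
264 197.67 [np.float64(1.2), np.float64(-0.3), np.float64(-1.8)]
265 197.77 [np.float64(1.2), np.float64(-0.3), np.float64(-1.7)]
266 197.87 [np.float64(1.2), np.float64(-0.3), np.float64(-1.7)]
267 197.98 [np.float64(1.2), np.float64(-0.2), np.float64(-1.6)]
268 198.08 [np.float64(1.2), np.float64(-0.2), np.float64(-1.6)]
269 198.17 [np.float64(1.1), np.float64(-0.2), np.float64(-1.6)]
270 198.28 [np.float64(1.2), np.float64(-0.2), np.float64(-1.5)]
271 198.42 [np.float64(1.3), np.float64(-0.0), np.float64(-1.3)]
272 198.47 [np.float64(1.1), np.float64(-0.2), np.float64(-1.4)]
288 199.42 [np.float64(-0.9), np.float64(-1.7), np.float64(-2.5)]
289 199.79 [np.float64(-0.0), np.float64(-0.8), np.float64(-1.6)]
290 199.98 [np.float64(0.2), np.float64(-0.5), np.float64(-1.2)]
291 200.03 [np.float64(0.1), np.float64(-0.6), np.float64(-1.3)]
```

The picture shows the blue grip released at lower crop (88,516). The block line and jaw line are level to within about 1 mm, and the open gripper is above the orange paddles. Next I go down round the paddles.

carry_out(
  plan="-1 20 -5 0 -0.4 0;0 20 -4 0 0 0;0 20 0 0 0 0;0 20 0 0 0 0;0 0 0 0 0 0",
  claw=84,
)

```text
time_s: 8.4
tcp_pos: [540.2, -20.8, 110.1]
tool_rot: [[-0.994, -0.0, -0.112], [0.112, 0.001, -0.994], [0.001, -1.0, -0.001]]
force: [0.4, 0.5, -0.2]
opening: 84.0
```

```bash
python3 go.py 542.8 -28 109
python3 - <<'E'
from h import *
b=read_camera("top");a=read_camera("scene")
cv2.imwrite("pics/b6.png",b[:,:,::-1]);cv2.imwrite("pics/a6.png",a[:,:,::-1])
A=cv2.resize(a[170:250,285:385],None,fx=6,fy=6,interpolation=cv2.INTER_CUBIC)
cv2.imwrite("pics/t6.png",A[:,:,::-1])
E
```

```text
t 8.4 p [540.19 -20.76 110.13] q [ -6.72  23.7  101.19   0.09  55.15  89.67] F [ 0.42  0.47 -0.24] open 83.9595502819255
turn needed [0.07 0.36 0.04]
shift tool [-3.41  1.12  6.9 ]
```

View pics/t6.png

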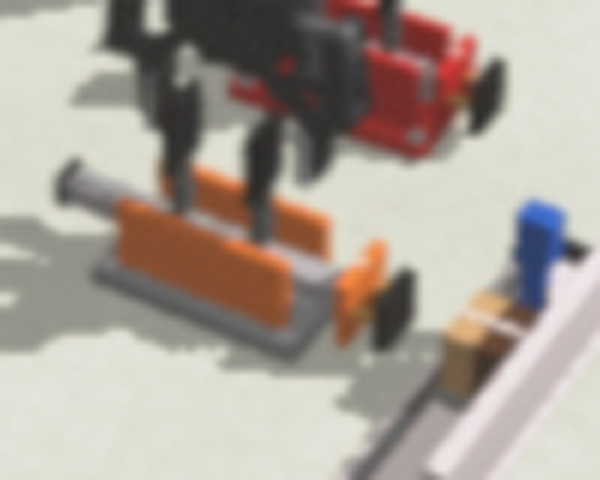

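The fingers stand either side of the two paddles, at crop (180,120) and (263,160). The pad at (395,310) still has a clear gap to the block at (460,350). I'll centre and make the first squeeze.

carry_out(
  plan="-3 1 6.5 0 0.4 0;0 0 0 0 0 0",
  claw=66,
)

```text
time_s: 8.75
tcp_pos: [545.5, -28.2, 112.6]
tool_rot: [[-0.993, 0.007, -0.119], [0.119, 0.0, -0.993], [-0.007, -1.0, -0.001]]
force: [0.6, 0.0, -0.3]
opening: 66.3
```

carry_out(
  plan="0 0 0 0 0 0;0 0 0 0 0 0;0 0 0 0 0 0;0 0 0 0 0 0;0 0 0 0 0 0",
  claw=28,
  newtons=30,
)

```text
time_s: 9.38
tcp_pos: [546.2, -28.8, 115.1]
tool_rot: [[-0.993, 0.01, -0.121], [0.121, 0.0, -0.993], [-0.01, -1.0, -0.001]]
force: [0.0, -0.1, 2.1]
opening: 28.9
```

```bash
cat > look.py <<'E'
import sys
from h import *
n=sys.argv[1]
b=read_camera("top");a=read_camera("scene")
cv2.imwrite(f"pics/b{n}.png",b[:,:,::-1]);cv2.imwrite(f"pics/a{n}.png",a[:,:,::-1])
# orange jaw plate in top & scene: profile along clamp x (projected), sampled at jaw height
t=np.radians(83.0);cx=np.array([np.cos(t),np.sin(t),0]);cy=np.array([-cx[1],cx[0],0]);o=np.array([543.3,-28,0])
for c,im,z in (("top",b,56),("scene",a,50)):
    s=np.arange(60,160,1.);acc=0
    for yy in (range(-16,17,2)):
        q=np.array([proj(c,o+cx*x+cy*yy+[0,0,z]) for x in s],np.float32)
        v=np.array([cv2.getRectSubPix(im,(1,1),(float(p[0]),float(p[1])))[0,0] for p in q],float)
        acc=acc+np.clip((v[:,0]-v[:,2])-60,0,None)*(v[:,1]<v[:,0]*.72)
    acc=np.where(s<128,acc,0) if c=="top" else acc
    if acc.sum()>0:
        i=int(np.argmax(np.convolve(acc,np.ones(9),"same")));w=slice(max(0,i-9),i+10)
        print(c,"jaw plate centre x",round((acc[w]*s[w]).sum()/acc[w].sum(),1),"weight",int(acc[w].sum()))
E
python3 go.py 542.8 -28 109; python3 look.py 7
python3 - <<'E'
from h import *
E
```

```text
t 9.375 p [546.25 -28.81 115.12] q [ -7.5   23.51 100.54   0.11  55.38  89.41] F [ 0.03 -0.05  2.09] open 28.94813951237281
turn needed [ 0.08 -0.17 -0.57]
shift tool [ 3.58  6.08 -0.37]
top jaw plate centre x 98.3 weight 6320Traceback (most recent call last):
  File "look.py", line 11, in <module>
    q=np.array([proj(c,o+cx*x+cy*yy+[0,0,z]) for x in s],np.float32)
                ~~~~^^^^^^^^^^^^^^^^^^^^^^^^
  File "h.py", line 8, in proj
    k=calibration(c);f=200/np.tan(np.radians(k["fov_y"]/2));W=k["world_to_cam"]
ValueError: time passes only in moves, steps and waits
```

```bash
sed -i 's/^import numpy as np,cv2/import numpy as np,cv2,functools\ncalibration=functools.cache(calibration)/' h.py
sed -i 's/^b=read_camera.*$/b,a=(read_camera("top"),read_camera("scene")) if len(sys.argv)<3 else (cv2.imread(f"pics\/b{n}.png")[:,:,::-1].copy(),cv2.imread(f"pics\/a{n}.png")[:,:,::-1].copy())/; s/^    if acc.sum/    print(acc.astype(int)[::2])\n    if acc.sum/' look.py
python3 look.py 6 f; python3 look.py 7 f
```

```text
[0 0 0 0 0 0 0 0 0 0 0 0 0 0 0 0 0 0 0 0 0 0 0 0 0 0 0 0 0 0 0 0 0 0 0 0 0
 0 0 0 0 0 0 0 0 0 0 0 0 0]
[   0    0    0    0    0    0    0    0  116  472 1014 1443 1554 1539
 1420 1187  915  684  400  141    0    0    0    0    0    0    0    0
    0    0    0    0    0    0    0    0    0    0    0    0    0    0
    0    0    0    0    0    0    0    0]
scene jaw plate centre x 85.7 weight 20368
[  0   0   0   0   0   0   0   0   0   0   0   0   0   0   0   0  12 312
 713 875 778 397  71   0   0   0   0   0   0   0   0   0   0   0   0   0
   0   0   0   0   0   0   0   0   0   0   0   0   0   0]
top jaw plate centre x 98.3 weight 6320
[   0    0    0    0    0    0    0    0    0    0    0    0    0    0
    0  212  708 1166 1507 1548 1479 1259 1006  755  435  155    6    0
    0    0    0    0    0    0    0    0    0    0    0    0    0    0
    0    0    0    0    0    0    0    0]
scene jaw plate centre x 98.8 weight 19549
```

carry_out(
  plan="0 0 0 0 0 0;0 0 0 0 0 0;2 4 0 0 0 0;0 0 0 0 0 0",
  claw=66,
)

```text
time_s: 9.98
tcp_pos: [543.9, -28.6, 110.3]
tool_rot: [[-0.993, 0.009, -0.121], [0.121, 0.0, -0.993], [-0.009, -1.0, -0.001]]
force: [-0.6, -0.8, 0.0]
opening: 66.0
```

carry_out(
  plan="0 1 0 0 0 0;0 1 0 0 0 0;0 0 0 0 0 0;0 0 0 0 0 0;0 0 0 0 0 0",
  claw=28,
)

```text
time_s: 10.6
tcp_pos: [545.0, -28.6, 110.1]
tool_rot: [[-0.993, 0.012, -0.121], [0.121, -0.0, -0.993], [-0.012, -1.0, -0.001]]
force: [-0.6, 0.2, 0.6]
opening: 28.5
```

```bash
python3 go.py 542.8 -28 109; python3 look.py 8
python3 - <<'E'
from h import *
A=cv2.imread("pics/a8.png")[195:245,325:390];B=cv2.imread("pics/b8.png")[180:222,250:305]
A=cv2.resize(A,(650,500),interpolation=cv2.INTER_CUBIC);B=cv2.resize(B,(550,420),interpolation=cv2.INTER_CUBIC)
M=np.zeros((500,1200,3),np.uint8);M[:,:650]=A;M[:420,650:]=B
cv2.imwrite("pics/t8.png",cv2.resize(M,None,fx=.66,fy=.66))
E
```

```text
t 10.6 p [544.96 -28.64 110.08] q [ -7.5   23.75 101.1    0.11  54.47  89.42] F [-0.62  0.19  0.6 ] open 28.513379436884506
turn needed [ 0.08 -0.18 -0.68]
shift tool [ 2.23  1.05 -0.37]
[  0   0   0   0   0   0   0   0   0   0   0   0   0   0   0   0   0   0
   0   0   0   0  27 381 748 923 754 372  40   0   0   0   0   0   0   0
   0   0   0   0   0   0   0   0   0   0   0   0   0   0]
top jaw plate centre x 110.0 weight 6521
[   0    0    0    0    0    0    0    0    0    0    0    0    0    0
    0    0    0    0    0    0    0  238  707 1123 1425 1503 1444 1205
  939  648  361  140   19    0    0    0    0    0    0    0    0    0
    0    0    0    0    0    0    0    0]
scene jaw plate centre x 110.7 weight 18633
```

View pics/t8.png

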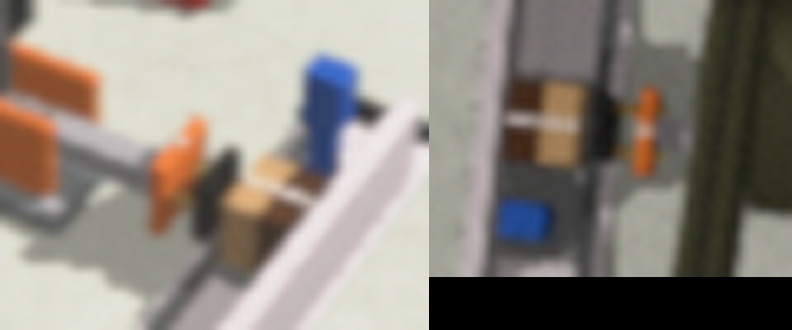

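```bash
cat > prof.py <<'E'
from h import *
import sys
t=np.radians(83.0);cx=np.array([np.cos(t),np.sin(t),0]);cy=np.array([-cx[1],cx[0],0]);o=np.array([543.3,-28,0])
for n in sys.argv[1:]:
  for c,f,z,ys in (("top","b",52,[-12,-10,-8,-6,6,8,10,12]),("scene","a",50,[-14,-12,-10,-8,-6])):
    im=cv2.imread(f"pics/{f}{n}.png")[:,:,::-1].copy();s=np.arange(92,172,2.)
    v=np.mean([[cv2.getRectSubPix(im,(1,1),tuple(map(float,proj(c,o+cx*x+cy*y+[0,0,z]))))[0,0] for x in s] for y in ys],0)
    print(n,c);print(" ".join(f"{int(x)}:{int(a[0])}/{int(a[2])}" for x,a in zip(s,v)))
E
python3 prof.py 7 8
```

```text
7 top
92:101/50 94:124/42 96:150/39 98:169/42 100:170/47 102:154/55 104:130/63 106:111/68 108:103/69 110:93/62 112:76/50 114:53/35 116:35/27 118:31/27 120:40/37 122:62/59 124:88/83 126:103/97 128:101/96 130:87/83 132:65/63 134:51/50 136:48/46 138:55/46 140:68/48 142:90/54 144:116/65 146:139/76 148:153/83 150:160/87 152:161/88 154:161/88 156:160/88 158:157/86 160:145/79 162:125/66 164:100/50 166:79/37 168:73/33 170:70/32
7 scene
92:217/85 94:227/72 96:229/64 98:224/60 100:218/58 102:210/57 104:200/56 106:186/55 108:163/55 110:139/56 112:115/57 114:93/57 116:75/56 118:64/54 120:59/53 122:57/52 124:56/51 126:59/54 128:68/62 130:88/82 132:118/110 134:151/142 136:181/168 138:203/183 140:214/184 142:219/174 144:219/155 146:220/141 148:221/133 150:221/130 152:221/129 154:219/128 156:213/124 158:200/116 160:178/104 162:150/88 164:127/75 166:114/68 168:110/66 170:108/64
8 top
92:100/95 94:98/93 96:97/92 98:97/88 100:97/81 102:97/69 104:105/56 106:126/44 108:152/40 110:170/41 112:171/48 114:155/57 116:131/63 118:111/66 120:97/62 122:82/53 124:64/40 126:46/30 128:33/24 130:27/24 132:27/25 134:31/29 136:39/36 138:52/42 140:67/47 142:90/54 144:116/64 146:139/75 148:153/84 150:160/87 152:161/88 154:162/89 156:161/88 158:157/85 160:146/79 162:125/66 164:100/51 166:80/39 168:72/34 170:70/32
8 scene
92:182/178 94:170/165 96:158/149 98:158/133 100:172/116 102:197/99 104:218/83 106:230/71 108:231/65 110:227/61 112:219/59 114:210/56 116:200/55 118:185/56 120:167/58 122:145/60 124:121/60 126:96/58 128:76/55 130:63/53 132:59/52 134:58/52 136:62/51 138:76/56 140:108/70 142:148/89 144:182/107 146:206/120 148:217/127 150:220/129 152:221/129 154:219/127 156:213/124 158:200/116 160:178/103 162:150/87 164:128/75 166:115/68 168:111/66 170:109/64
```

Jaw centre is now at 110.5, so the pad face is near 134 and the block face near 143, a gap of about 8 to 9 mm. One more full stroke (12 mm) presses about 3.5 mm. On opening the jaw slips back to 2 mm in (3 N), which I can use as a reference for the final squeeze.

carry_out(
  plan="1 0 0 0 0 0;0 0 0 0 0 0;0 0 0 0 0 0;0 0 0 0 0 0",
  claw=66,
)

```text
time_s: 11.2
tcp_pos: [543.9, -28.5, 109.5]
tool_rot: [[-0.993, 0.011, -0.121], [0.121, -0.0, -0.993], [-0.011, -1.0, -0.001]]
force: [-0.8, 0.8, 1.4]
opening: 66.2
```

carry_out(
  plan="0 0 0 0 0 0;0 0 0 0 0 0;0 0 0 0 0 0;0 0 0 0 0 0;0 0 0 0 0 0",
  claw=28,
)

```text
time_s: 11.82
tcp_pos: [544.4, -28.5, 111.5]
tool_rot: [[-0.993, 0.014, -0.121], [0.121, -0.0, -0.993], [-0.014, -1.0, -0.001]]
force: [0.5, -0.0, 1.2]
opening: 28.6
```

```bash
python3 go.py 542.8 -28 109; python3 look.py 9; python3 prof.py 9
```

```text
t 11.825 p [544.43 -28.54 111.5 ] q [ -7.5   23.58 101.15   0.11  54.5   89.42] F [ 0.54 -0.    1.19] open 28.613869626600287
turn needed [ 0.08 -0.18 -0.78]
shift tool [ 1.72  2.48 -0.34]
[  0   0   0   0   0   0   0   0   0   0   0   0   0   0   0   0   0   0
   0   0   0   0   0   0   0   0   0   0  39 426 826 954 735 349   0   0
   0   0   0   0   0   0   0   0   0   0   0   0   0   0]
top jaw plate centre x 121.8 weight 6723
[   0    0    0    0    0    0    0    0    0    0    0    0    0    0
    0    0    0    0    0    0    0    0    0    0    0    0    0  252
  741 1108 1454 1497 1327 1055  788  466  160    0    0    0    0    0
    0    0    0    0    0    0    0    0]
scene jaw plate centre x 122.2 weight 17552
9 top
92:113/109 94:115/110 96:115/111 98:114/109 100:109/104 102:103/98 104:97/92 106:96/87 108:95/81 110:95/73 112:95/65 114:96/57 116:104/47 118:128/41 120:154/38 122:172/42 124:170/48 126:151/55 128:121/57 130:92/53 132:68/41 134:44/28 136:29/22 138:28/22 140:39/27 142:68/41 144:104/59 146:133/73 148:151/82 150:160/87 152:161/88 154:161/89 156:161/89 158:157/86 160:145/79 162:125/67 164:99/51 166:79/38 168:72/33 170:70/31
9 scene
92:195/190 94:194/190 96:194/190 98:193/190 100:192/189 102:189/186 104:184/180 106:175/170 108:165/154 110:162/136 112:176/118 114:200/100 116:220/82 118:228/69 120:228/62 122:221/58 124:211/56 126:197/55 128:179/53 130:155/52 132:126/51 134:99/52 136:83/54 138:87/62 140:114/75 142:149/92 144:183/108 146:206/121 148:217/127 150:220/128 152:220/128 154:218/127 156:212/123 158:199/115 160:177/102 162:150/87 164:128/76 166:115/69 168:111/66 170:109/64
```

Compression is about 3.3 mm, from both the jaw-to-pad gap and the position. Now open, then squeeze in small steps.

carry_out(
  plan="1 2 0 0 0 0;0 0 0 0 0 0;0 0 0 0 0 0;0 0 0 0 0 0",
  claw=66,
)

```text
time_s: 12.42
tcp_pos: [543.5, -28.5, 108.9]
tool_rot: [[-0.993, 0.013, -0.121], [0.121, -0.0, -0.993], [-0.013, -1.0, -0.001]]
force: [-0.2, -0.0, 0.2]
opening: 66.0
```

```bash
python3 look.py 10|grep plate
```

```text
top jaw plate centre x 119.4 weight 6721
scene jaw plate centre x 120.2 weight 18072
```

carry_out(
  plan="0 0 0 0 0 0;0 0 0 0 0 0;0 0 0 0 0 0;0 0 0 0 0 0",
  claw=50,
)

```text
time_s: 13.02
tcp_pos: [543.8, -28.5, 109.7]
tool_rot: [[-0.993, 0.014, -0.121], [0.121, -0.0, -0.993], [-0.014, -1.0, -0.001]]
force: [-0.4, -0.2, -0.2]
opening: 49.9
```

```bash
python3 go.py 542.8 -28 109;python3 look.py 11|grep plate
```

```text
t 13.025 p [543.8  -28.51 109.69] q [ -7.5   23.66 101.37   0.1   54.15  89.41] F [-0.4  -0.18 -0.18] open 49.9355695147391
turn needed [ 0.07 -0.17 -0.83]
shift tool [ 1.07  0.68 -0.38]
top jaw plate centre x 122.8 weight 6744
scene jaw plate centre x 123.2 weight 17219
```

Reference: 119.8 corresponds to 2 mm in, so 123.0 is about 5.2 mm. One mm more.

carry_out(
  plan="0 0 0 0 0 0;0 0 0 0 0 0;0 0 0 0 0 0;0 0 0 0 0 0",
  claw=48,
)

```text
time_s: 13.62
tcp_pos: [543.8, -28.5, 110.0]
tool_rot: [[-0.992, 0.015, -0.121], [0.121, -0.0, -0.993], [-0.015, -1.0, -0.001]]
force: [-0.7, 0.0, 2.2]
opening: 48.0
```

```bash
python3 go.py 542.8 -28 109;python3 look.py 12|grep plate; python3 prof.py 12
python3 - <<'E'
from h import *
A=cv2.imread("pics/a12.png")[195:245,325:390];B=cv2.imread("pics/b12.png")[180:222,250:305]
A=cv2.resize(A,(650,500),interpolation=cv2.INTER_CUBIC);B=cv2.resize(B,(550,420),interpolation=cv2.INTER_CUBIC)
M=np.zeros((500,1200,3),np.uint8);M[:,:650]=A;M[:420,650:]=B
cv2.imwrite("pics/t12.png",cv2.resize(M,None,fx=.66,fy=.66))
E
```

```text
t 13.625 p [543.79 -28.51 110.01] q [ -7.5   23.63 101.36   0.1   54.18  89.42] F [-0.75  0.02  2.2 ] open 48.02123731314549
turn needed [ 0.07 -0.17 -0.83]
shift tool [ 1.06  1.   -0.38]
top jaw plate centre x 123.5 weight 6162
scene jaw plate centre x 124.1 weight 17211
12 top
92:114/109 94:116/111 96:117/112 98:116/111 100:113/109 102:110/106 104:104/99 106:98/90 108:96/81 110:96/74 112:96/68 114:96/65 116:98/60 118:106/51 120:125/41 122:151/38 124:168/40 126:166/44 128:145/46 130:112/43 132:76/36 134:47/26 136:30/22 138:29/23 140:40/28 142:68/41 144:104/58 146:133/74 148:151/83 150:160/87 152:161/88 154:161/88 156:161/88 158:157/85 160:146/79 162:125/66 164:100/51 166:80/38 168:72/33 170:70/32
12 scene
92:194/189 94:194/189 96:194/189 98:194/190 100:193/189 102:191/188 104:188/184 106:181/177 108:170/165 110:161/150 112:160/134 114:173/118 116:196/100 118:215/83 120:226/69 122:227/63 124:223/60 126:211/57 128:193/53 130:167/51 132:135/50 134:103/50 136:84/53 138:87/61 140:113/74 142:149/92 144:183/108 146:206/120 148:217/127 150:220/129 152:220/129 154:219/128 156:213/123 158:200/116 160:177/103 162:150/87 164:127/74 166:115/68 168:110/66 170:108/64
```

View pics/t12.png

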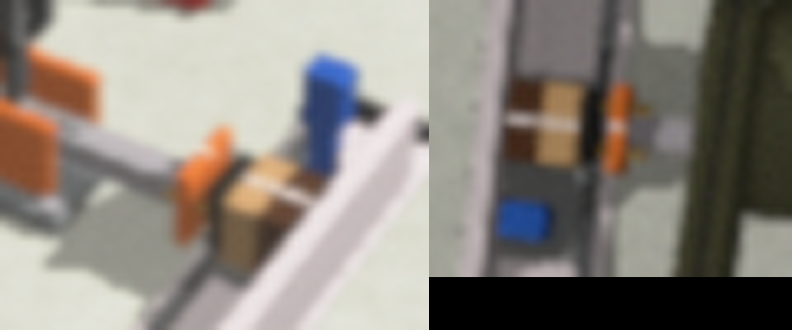

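The pad is against the block and the lines run together, at crop (545,120) for the block and (617,127) for the jaw. Two estimates put the compression at 5 to 6 mm, and the paddles are held at 48 mm. Handing in.

```bash
python3 -c "
from workcell import *
print(state()['opening']);print(hand_in())"
```

```text
47.909774349882504
the job is handed in; nothing more can be done
None
```

The job is handed in, with the paddles still held squeezed and the pad pressing on the block at about half-way in.

- **Carriage:** I slid it by the blue grip about 60 mm in clamp +y and let go. With the grip released, the block line and jaw line agreed to within about 1 mm in the top camera.
- **Clamp:** I pumped the orange clamp three full strokes, then squeezed part-way and held the paddles at an opening of 48 mm. It ended at 13.6 s of the 64 s allowed.
- **Pad compression:** My two estimates differ slightly: about 5.8 mm using the jaw's slip-back position as the 2 mm reference, and about 5 mm from the pad and block positions. Both are inside the 3 to 9.3 mm range.
- **Other checks:** Wrist force readings stayed under about 5 N. I did not touch the red clamp or anything else on the shelf.

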